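# Shut and lock the gearbox access cover

### The arm

A 7-joint arm with a two-finger parallel gripper is mounted at the origin on a cart in front of the work surface, level with it; the furniture and walls round the work are solid. World frame = base frame: x ahead of the robot, y to its left, z up, the work surface at z = 0. Lengths are in mm, angles in rad, forces in N, time in s.
With the tool pointing down it reaches from about 350 to 900 mm from the base axis. Payload 8.1 kg.
Tool frame: the origin (TCP) lies at the very end of the fingers, on their centre line; the grasp point (between the pads) lies 19 mm behind it; z points along the fingers, y is the direction in which the jaws open and shut (so a half turn about z gives the same grasp; the last joint's range is limited). The gripper opens to 85 mm and grips with 20 to 120 N. Pads are 22 mm wide; open, the fingers measure 114 mm over their backs; the gripper's body (76 mm by 85 mm) begins 54 mm behind the grasp point. The pads swing forward as they close: fully open they stand 13 mm farther back than shut.
Start: joints at [-1.258, 0.434, 0.025, 1.573, -0.012, 1.134, -0.075], TCP at [252.479, 571.748, 231.323] pointing down, gripper open.
Joint ranges: [-2.62, 2.62], [-0.44, 2.09], [-1.27, 1.32], [0.08, 2.57], [-1.32, 4.46], [0.12, 2], [-2.74, 2.74]. Speed limits (rad/s): [2.22, 2.22, 3.01, 3.01, 3.14, 3.14, 3.14].

### API

Orientations are given as a unit quaternion [w, x, y, z].
In Python, from rig import arm gives the robot as it stands.
- The arm moves only by the shell command python3 -m handwheel 'ROWS' [OPENING] [FORCE]. ROWS is JSON, a list of rows, each an object with "dp": the shift along the tool's x, y, z in units of 25 mm (1.0 is 25 mm), a list of three; "twist": the turn, a rotation vector about the tool's x, y, z in degrees, a list of three. A call has 1 to 20 rows; each row shifts and turns the commanded pose from where the row before left it, along the tool's axes as they then stand; what a row does not reach is not made up. A row lasts 1/12 s, in which the tool goes at most 41.7 mm and 7.16 degrees, less where a joint would pass 70% of its speed; a pose out of reach is approached as far as the arm can. A call is refused whole if a number of a shift passes 1 or a number of a turn 7.16, either way. A call with a gripper value outside its range is refused whole. OPENING is the opening, from 0 (shut) to 1 (fully open), set as the call begins (- or left out, the last holds). The fingers move at their own pace and stop on an object; FORCE is the grip in N (left out, the last holds). Time passes only in rows, so rows that do not move let the fingers close. It gives the time, the measured TCP pose, the force and the opening at its end, in the units of the state.
- arm.state(): the state, without advancing time (a new reading comes with each control period).
- arm.capture(name): name is "scene" or "side" or "wrist"; returns the picture (384x512x3 uint8, red, green, blue); there is no depth.
- arm.camera_model(name): a dict with "intrinsics" (3x3 intrinsics, pixels), "D" ([k1, k2, p1, p2, k3] as OpenCV has them; the pictures are not rectified), "world_from_camera" (4x4, takes a point from camera to world coordinates); the wrist camera has in their place "tool_from_camera" (4x4, takes a point from camera to tool coordinates, whose origin is the TCP and whose axes are the flange's). Camera axes: x right, y up, looking along -z (the intrinsics and any distortion apply to the point x, -y, -z); pixel columns grow to the right and rows downward; lengths in mm; the calibration is good to about 2 mm. A picture is of the moment at which its call begins: read the wrist's pose just before it. camera_model takes no time and is no camera call.
- arm.sign_off(): hands the job in, once; it reports no verdict.
Trained networks look in the newest picture that a camera, given by its name, has taken for a name from the list of things; names that differ only in an ending like _2 or _b are one class to them, and where a whole thing is asked for, a point or a joint stands for the part that bears it (a point fixed in the world has none). Each returns a list of dicts, best first, with "confidence" (0 to 1); they miss things now and then, are a little off and sometimes report something else, mostly with a low value. They report only what shows in the picture. A call takes as long as a camera call.
- arm.trace(camera, name): "mask" (384x512 bool, what is visible of it) and "box" ([left, top, width, height] in pixels, round what is visible of it).
- arm.tip_of(camera, name): "point" ([column, row] in pixels: a listed point, or the origin of a listed thing).
The state is a dict: "time": time; "qpos": joint angles; "joint_vel": joint speeds; "tau": joint torques, N m; "ee_pos": TCP position; "eef_rot": TCP orientation; "ft_force": force on the tool from outside, world axes, zero at the start; "torque": the same for the moment, N m; "gripper_width": finger opening in mm.
Only numpy, scipy, OpenCV 4.12 (cv2) and the standard library are available. Lean on these libraries where they do the work, as an engineer would, in place of code of your own. Each camera call takes 0.05 s, during which the arm holds its last target.

### The job

The gearbox's access cover was left ajar: press it fully shut, then set a fingertip in the slot of each of its two round quarter-turn fasteners and turn it clockwise to its stop, so that the cover is locked. Do not raise the cover any further, pick nothing up, and leave the parts and tools around the gearbox where they are.

Things in the scene. Friction and masses are not known exactly. Their poses are not given: they have to be found in the camera images.
- gearcase: Grey gearbox housing, fixed to the table: an open box 170 (front to back) x 290 (side to side) x 85 mm high with four feet; a shaft stub sticks out 40 mm on its left side. Origin at the centre of its underside; x points to its back (the hinge side), y to its left, z up.
- cover (a joint): Hinge of the access cover, rad: 0 = fully shut, growing as the front edge rises; stops at 0 and 0.9; starts ajar. A friction hinge: the cover stays at whatever angle it is left; pressing it shut at the pad takes a few newtons.
- cover_hinge (a point): Middle of the cover's hinge line, on the housing's back upper edge, 85 mm above the table. Turns with the cover: y runs left along the hinge, -x runs along the cover towards its front edge. The aluminium cover plate is 170 (along x) x 290 x 8 mm; its underside is at this height when shut.
- press_pad (a point): Centre of the top of the black rubber press pad (30 x 44 mm) at the middle of the cover's front edge; moves with the cover. In the cover_hinge frame it lies at x -143, y 0, z +13 mm: 98 mm above the table when shut. The fasteners' bezels beside it leave 72 mm between them.
- left_fastener (a joint): Angle of the left-hand quarter-turn fastener, rad: 0 = open, pi/2 = locked, growing clockwise seen from above; hard stops at both; starts near open. Friction about 0.1 N m (5 N at 20 mm from its axis), no spring: it stays where left. A cam tongue under the cover turns with it under the housing's front lip, possible only with the cover shut.
- right_fastener (a joint): The same for the right-hand fastener.
- left_slot (a point): Centre of the slot floor of the left fastener, a steel disc 84 mm across with one straight slot across it, 34 mm wide, 84 long, 14 deep, along this point's y (side to side when open, front to back when locked); z is the turning axis, up. A fixed bezel ring 98 mm across, equally high, surrounds it. In the cover_hinge frame: x -110, y +85, z +12 mm; 97 mm above the table when shut.
- right_slot (a point): The same point of the right fastener, which is alike (disc 84 mm across, slot 34 mm wide and 14 mm deep along this point's y axis). In the cover_hinge frame: x -110, y -85, z +12 mm; 97 mm above the table when shut. Moves with the cover and turns with the fastener.
- piston: Bystander: a grey metal piston, 61 mm across and 53 mm tall, standing to the right of the gearbox. Origin at the centre of its underside.
- grease_tin: Bystander: a round lidded tin, 68 mm across and 60 mm tall, standing to the right of the gearbox. Origin at the centre of its underside.
- spring: Bystander: a coil spring, 32 mm across and 45 mm tall, standing to the left of the gearbox. Origin at the centre of its underside.
- screwdriver: Bystander: a small screwdriver, 171 mm long and 28 mm high, lying in front of the gearbox. Origin at the centre of its underside.
- nut: Bystander: a hex nut, 22 mm across and 10 mm high, lying in front of the gearbox. Origin at the centre of its underside.
- injector: Bystander: a fuel injector, 123 mm long and 23 mm high, lying behind the gearbox. Origin at the centre of its underside.

How it is judged (in metres and radians):
On the way:
1. the cover is pressed shut while both fasteners are still open (value of joint cover below 0.02 rad and value of joint each of left_fastener, right_fastener below 0.8 rad), for 0.2 s.
At the end, for the whole second after the job is handed in: The cover is shut (within 0.02 rad, about 3 mm at its front edge) and both fasteners are turned clockwise to the locked stop (at least 1.40 of 1.57 rad) and at rest (value of joint cover below 0.02 rad and value of joint each of left_fastener, right_fastener above 1.4 rad and velocity of joint each of left_fastener, right_fastener below 0.05 rad/s); the robot touches nothing.
It fails at once if the cover is raised well beyond where it stood (value of joint cover above 0.62 rad).
It fails at once if a bystander is lifted more than 15 mm or moved more than 30 mm (distance of any of piston, grease_tin, spring, screwdriver, nut, injector from where it was at the start of the episode above 0.03 m or height (world z) of any of piston, grease_tin, spring, screwdriver, nut, injector above 0.015 m).
It also fails if it takes over 54 s, if anything falls off the work surface, if the arm or the gripper's body presses on something with over 40 N, if the wrist force passes 120 N, or if a joint passes its speed limit or range.

## Working session

There is one attempt and no reset: what is moved stays moved. The work goes in short steps, Python scripts to look and compute and a shell command to move; the robot and the scene stay as the last step left them, time stands still between calls to the robot, and variables do not carry over. Pictures are saved under pics/ and viewed, and the job is handed in when it is done.

```bash
mkdir -p pics; ls; cat > h.py <<'E'
import numpy as np, cv2
from rig import arm
def save(n,f):
    im=arm.capture(n); cv2.imwrite('pics/'+f+'.png',im[:,:,::-1]); return im
E
python3 - <<'E'
from h import *
s=arm.state(); print({k:np.round(v,3) for k,v in s.items()})
for n in ['scene','side']:
    save(n,n+'0'); m=arm.camera_model(n); print(n,np.round(m['intrinsics'],1).tolist(),m['D'],np.round(m['world_from_camera'],3).tolist())
    for t in ['press_pad','left_slot','right_slot','cover_hinge','gearcase']:
        print(t,[(np.round(d['point'],1).tolist(),round(d['confidence'],2)) for d in arm.tip_of(n,t)[:2]])
print(arm.camera_model('wrist'))
E
```

```text
pics
{'time': np.float64(0.0), 'qpos': array([-1.258,  0.435,  0.025,  1.574, -0.012,  1.134, -0.075]), 'joint_vel': array([ 0.   ,  0.   , -0.001, -0.   ,  0.001, -0.001,  0.001]), 'tau': array([ 1.0000e-03, -6.7049e+01,  1.0250e+00, -3.1622e+01,  1.6000e-02,
        1.2000e-02, -0.0000e+00]), 'ee_pos': array([252.285, 571.244, 230.518]), 'eef_rot': array([-0.   ,  0.206,  0.978, -0.001]), 'ft_force': array([-0.175,  0.02 , -0.061]), 'torque': array([-0.041, -0.018, -0.047]), 'gripper_width': np.float64(85.357)}
scene [[366.7, 0.0, 254.2], [0.0, 366.7, 192.6], [0.0, 0.0, 1.0]] [-0.04644628  0.          0.          0.          0.        ] [[0.806, -0.53, 0.264, 756.194], [0.592, 0.715, -0.372, -478.032], [0.009, 0.456, 0.89, 826.144], [0.0, 0.0, 0.0, 1.0]]
press_pad [([229.3, 183.2], 0.86)]
left_slot [([269.6, 173.7], 0.77)]
right_slot [([207.6, 222.2], 0.9)]
cover_hinge [([267.7, 235.8], 0.75)]
gearcase [([243.4, 225.3], 0.96)]
side [[408.1, 0.0, 257.7], [0.0, 408.1, 189.7], [0.0, 0.0, 1.0]] [0.02543252 0.         0.         0.         0.        ] [[-0.93, 0.187, -0.316, 256.744], [
[... 196 characters left out ...]
_hinge [([255.4, 174.2], 0.75), ([237.5, 172.5], 0.67)]
gearcase [([269.5, 207.8], 0.93)]
{'intrinsics': array([[293.40346839,   0.        , 258.20120854],
       [  0.        , 293.40346839, 190.33611912],
       [  0.        ,   0.        ,   1.        ]]), 'D': array([-0.00698781,  0.        ,  0.        ,  0.        ,  0.        ]), 'tool_from_camera': array([[-6.55787360e-04,  9.56792372e-01,  2.90771263e-01,
         7.48211931e+01],
       [ 9.99999572e-01,  8.17002779e-04, -4.33037796e-04,
         1.09856601e+00],
       [-6.51888190e-04,  2.90770855e-01, -9.56792498e-01,
        -1.42353121e+02],
       [ 0.00000000e+00,  0.00000000e+00,  0.00000000e+00,
         1.00000000e+00]])}
```

View pics/scene0.png

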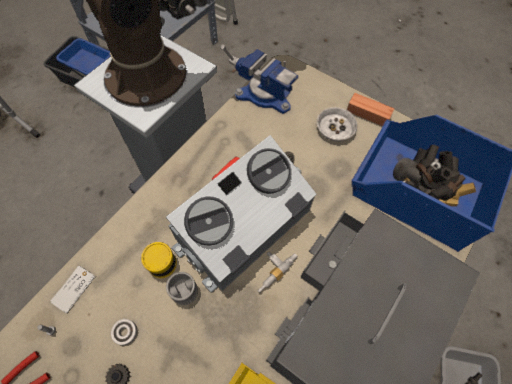

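View pics/side0.png

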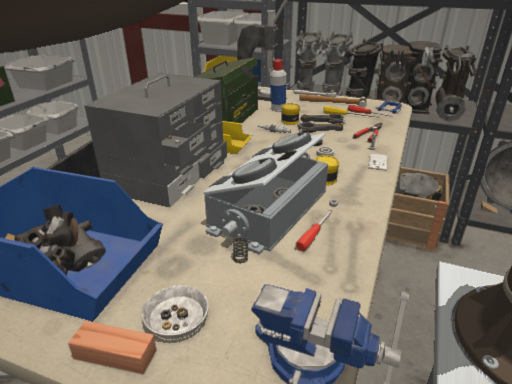

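The scene view shows the cover ajar with its fasteners at about (268,171) and (208,221) and the pad at (230,183). The side view agrees, with the front edge raised. I'll fit the housing pose and the cover angle next.

```bash
cat >> h.py <<'E'
from scipy.optimize import least_squares
def proj(m,P,T=None):
    T=np.array(m['world_from_camera']) if T is None else T
    Ti=np.linalg.inv(T); P=np.atleast_2d(P)
    c=P@Ti[:3,:3].T+Ti[:3,3]; c=c*[1,-1,-1]
    return cv2.projectPoints(c.reshape(-1,1,3),np.zeros(3),np.zeros(3),np.array(m['intrinsics']),np.array(m['D']))[0][:,0]
HP={'press_pad':[-143,0,13],'left_slot':[-110,85,12],'right_slot':[-110,-85,12],'cover_hinge':[0,0,0]}
def pts(p):
    x,y,yaw,a=p; c,s=np.cos(yaw),np.sin(yaw); R=np.array([[c,-s,0],[s,c,0],[0,0,1]])
    # cover: -x rises with angle
    Ra=np.array([[np.cos(a),0,np.sin(a)],[0,1,0],[-np.sin(a),0,np.cos(a)]])
    o={k:np.array([x,y,0])+R@(np.array([85,0,85])+Ra@np.array(v)) for k,v in HP.items()}
    o['gearcase']=np.array([x,y,0.]); return o
E
python3 - <<'E'
from h import *
obs={'scene':{'press_pad':(229.3,183.2),'left_slot':(269.6,173.7),'right_slot':(207.6,222.2),'cover_hinge':(267.7,235.8),'gearcase':(243.4,225.3)},
'side':{'press_pad':(285,154.8),'left_slot':(256.1,170.4),'right_slot':(292.8,143.1),'cover_hinge':(237.5,172.5),'gearcase':(269.5,207.8)}}
M={n:arm.camera_model(n) for n in obs}
def f(p,full=False):
    P=pts(p); r=[]
    for n in obs:
        for k,v in obs[n].items(): r.append(proj(M[n],P[k])[0]-v)
    r=np.array(r); return r if full else r.ravel()
for y0 in [0,.6,-.6]:
    s=least_squares(f,[550,0,y0,0.3],loss='soft_l1',f_scale=2); print(s.cost,np.round(s.x,3))
    print({k:np.round(v,1).tolist() for k,v in pts(s.x).items()}); print(np.round(f(s.x,True),1).tolist())
E
```

```text
17.121768044835772 [ 542.15  -218.615  -12.752  -81.26 ]
{'press_pad': [502.6, -211.2, 155.3], 'left_slot': [547.5, -133.1, 140.9], 'right_slot': [516.2, -300.2, 140.9], 'cover_hinge': [625.7, -234.3, 85.0], 'gearcase': [542.2, -218.6, 0.0]}
[[-0.1, 0.3], [-1.4, -1.7], [0.1, -0.7], [1.9, 1.1], [0.1, -0.5], [0.9, -1.0], [-1.8, 0.9], [-1.0, 0.5], [2.9, -4.6], [-0.1, -1.0]]
1651.0091202667957 [ 535.965  -33.03   -62.411 -119.277]
{'press_pad': [484.9, -55.8, 112.7], 'left_slot': [480.1, 35.1, 108.3], 'right_slot': [549.5, -120.1, 108.3], 'cover_hinge': [613.6, 1.7, 85.0], 'gearcase': [536.0, -33.0, 0.0]}
[[35.6, -41.5], [15.1, -56.3], [64.0, -46.4], [54.5, -76.8], [41.0, -54.8], [-15.9, 51.6], [-2.0, 64.2], [-41.6, 44.0], [-39.1, 47.3], [-27.6, 44.2]]
17.121768044834774 [ 5.42150e+02 -2.18615e+02 -1.85000e-01  6.70400e+00]
{'press_pad': [502.6, -211.2, 155.3], 'left_slot': [547.5, -133.1, 140.9], 'right_slot': [516.2, -300.2, 140.9], 'cover_hinge': [625.7, -234.3, 85.0], 'gearcase': [542.2, -218.6, 0.0]}
[[-0.1, 0.3], [-1.4, -1.7], [0.1, -0.7], [1.9, 1.1], [0.1, -0.5], [0.9, -1.0], [-1.8, 0.9], [-1.0, 0.5], [2.9, -4.6], [-0.1, -1.0]]
```

```bash
cat >> h.py <<'E'
from scipy.spatial.transform import Rotation as Ro
POSE=[542.15,-218.615,-0.185,0.421]
def W(v,a=0): 
    x,y,yaw,_=POSE; c,s=np.cos(yaw),np.sin(yaw); R=np.array([[c,-s,0],[s,c,0],[0,0,1]])
    Ra=np.array([[np.cos(a),0,np.sin(a)],[0,1,0],[-np.sin(a),0,np.cos(a)]])
    return np.array([x,y,0])+R@(np.array([85,0,85])+Ra@np.array(v,float))
def need(target,az):
    """tool-axis shift in 25mm units in present axes, and twist deg"""
    s=arm.state(); w,x,y,z=s['eef_rot']; R=Ro.from_quat([x,y,z,w])
    ty=np.array([np.cos(az),np.sin(az),0]); tz=np.array([0,0,-1]); G=Ro.from_matrix(np.c_[np.cross(ty,tz),ty,tz])
    d=R.inv().apply(np.array(target)-s['ee_pos'])/25
    print('t',s['time'],'pos',np.round(s['ee_pos'],1),'F',np.round(s['ft_force'],1),'T',np.round(s['torque'],2),'w',round(float(s['gripper_width']),1),'q',np.round(s['qpos'],2))
    print('shift first (units)',np.round(d,2),'then twist',np.round((R.inv()*G).as_rotvec(degrees=True),1), 'shift after twist',np.round(G.inv().apply(np.array(target)-s['ee_pos'])/25,2))
AZ=np.pi/2+POSE[2]
E
python3 - <<'E'
from h import *
print(W([-143,0,13],.421),W([-143,0,13]))
need(W([-146,0,13],.421)+[0,0,60],AZ)
E
python3 -m handwheel '[{"dp":[0,0,-0.8],"twist":[0,0,-4]},{"dp":[0,0,-0.8],"twist":[0,0,-4]},{"dp":[0,0,-0.8],"twist":[0,0,-4]},{"dp":[0,0,-0.8],"twist":[0,0,-1.2]},{"dp":[0,0,-0.8],"twist":[0,0,0]}]' 0
python3 - <<'E'
from h import *
need(W([-146,0,13],.421)+[0,0,150],AZ)
E
```

```text
[ 502.63538274 -211.22024081  155.30513673] [ 485.13969746 -207.94610106   98.        ]
t 0.6 pos [252.4 571.7 231.3] F [0.2 0.3 0.1] T [-0.   -0.02 -0.03] w 85.7 q [-1.26  0.43  0.02  1.57 -0.01  1.13 -0.08]
shift first (units) [-21.7  -24.63   0.59] then twist [ -0.   -0.  -13.2] shift after twist [-15.49 -28.94   0.59]
time: 1.02
ee_pos: [252.5, 571.6, 332.4]
eef_rot: [-0.0, 0.092, 0.996, 0.0]
ft_force: [0.9, 0.9, -0.9]
gripper_width: 25.7
t 1.0167 pos [252.5 571.6 332.4] F [ 0.9  0.9 -0.9] T [ 0.02  0.03 -0.02] w 25.7 q [-1.23  0.38 -0.02  1.41  0.01  1.35  0.14]
shift first (units) [-15.45 -28.95   1.03] then twist [ 0.  -0.   0.1] shift after twist [-15.48 -28.94   1.03]
```

```bash
python3 -m handwheel '[{"dp":[-0.48,-0.9,0]},{"dp":[-0.48,-0.9,0]},{"dp":[-0.48,-0.9,0]},{"dp":[-0.48,-0.9,0]},{"dp":[-0.48,-0.9,0]},{"dp":[-0.48,-0.9,0]},{"dp":[-0.48,-0.9,0]},{"dp":[-0.48,-0.9,0]},{"dp":[-0.48,-0.9,0]},{"dp":[-0.48,-0.9,0]},{"dp":[-0.48,-0.9,0]},{"dp":[-0.48,-0.9,0]},{"dp":[-0.48,-0.9,0]},{"dp":[-0.48,-0.9,0]},{"dp":[-0.48,-0.9,0]},{"dp":[-0.48,-0.9,0]}]'
python3 - <<'E'
from h import *
need(W([-146,0,13],.421)+[0,0,150],AZ)
E
```

```text
t 1.0167 pos [252.5 571.6 332.4] F [ 0.9  0.9 -0.9] T [ 0.02  0.03 -0.02] w 25.7 q [-1.23  0.38 -0.02  1.41  0.01  1.35  0.14]
shift first (units) [-15.45 -28.95   1.03] then twist [ 0.  -0.   0.1] shift after twist [-15.48 -28.94   1.03]validation failed for argument at $[0]...
```

Each row needs both fields, so I'm adding twist.

```bash
python3 -m handwheel '[{"dp":[-0.48,-0.9,0],"twist":[0,0,0]},{"dp":[-0.48,-0.9,0],"twist":[0,0,0]},{"dp":[-0.48,-0.9,0],"twist":[0,0,0]},{"dp":[-0.48,-0.9,0],"twist":[0,0,0]},{"dp":[-0.48,-0.9,0],"twist":[0,0,0]},{"dp":[-0.48,-0.9,0],"twist":[0,0,0]},{"dp":[-0.48,-0.9,0],"twist":[0,0,0]},{"dp":[-0.48,-0.9,0],"twist":[0,0,0]},{"dp":[-0.48,-0.9,0],"twist":[0,0,0]},{"dp":[-0.48,-0.9,0],"twist":[0,0,0]},{"dp":[-0.48,-0.9,0],"twist":[0,0,0]},{"dp":[-0.48,-0.9,0],"twist":[0,0,0]},{"dp":[-0.48,-0.9,0],"twist":[0,0,0]},{"dp":[-0.48,-0.9,0],"twist":[0,0,0]},{"dp":[-0.48,-0.9,0],"twist":[0,0,0]},{"dp":[-0.48,-0.9,0],"twist":[0,0,0]}]'
python3 - <<'E'
from h import *
need(W([-146,0,13],.421)+[0,0,150],AZ)
E
```

```text
time: 2.35
ee_pos: [374.9, 181.2, 331.5]
eef_rot: [0.0, 0.093, 0.996, 0.0]
ft_force: [0.2, -0.2, -0.7]
gripper_width: 0.2
t 2.35 pos [374.9 181.2 331.5] F [ 0.2 -0.2 -0.7] T [-0.04 -0.01  0.  ] w 0.2 q [-0.79 -0.    0.21  1.89  0.    1.26  0.81]
shift first (units) [ -7.81 -14.49   0.99] then twist [ 0.  0. -0.] shift after twist [ -7.8  -14.49   1.  ]
```

```bash
python3 -m handwheel '[{"dp":[-0.49,-0.9,0],"twist":[0,0,0]},{"dp":[-0.49,-0.9,0],"twist":[0,0,0]},{"dp":[-0.49,-0.9,0],"twist":[0,0,0]},{"dp":[-0.49,-0.9,0],"twist":[0,0,0]},{"dp":[-0.49,-0.9,0],"twist":[0,0,0]},{"dp":[-0.49,-0.9,0],"twist":[0,0,0]},{"dp":[-0.49,-0.9,0],"twist":[0,0,0]},{"dp":[-0.49,-0.9,0],"twist":[0,0,0]},{"dp":[-0.49,-0.9,0],"twist":[0,0,0]},{"dp":[-0.49,-0.9,0],"twist":[0,0,0]},{"dp":[-0.49,-0.9,0],"twist":[0,0,0]},{"dp":[-0.49,-0.9,0],"twist":[0,0,0]},{"dp":[-0.49,-0.9,0],"twist":[0,0,0]},{"dp":[-0.49,-0.9,0],"twist":[0,0,0]},{"dp":[-0.49,-0.9,0],"twist":[0,0,0]},{"dp":[-0.49,-0.9,0],"twist":[0,0,0]},{"dp":[0,0,0],"twist":[0,0,0]}]'
python3 - <<'E'
from h import *
need(W([-146,0,13],.421)+[0,0,150],AZ)
s=arm.state(); w,x,y,z=s['eef_rot']; save('wrist','wrist1'); 
m=arm.camera_model('wrist'); T=np.eye(4); T[:3,:3]=Ro.from_quat([x,y,z,w]).as_matrix(); T[:3,3]=s['ee_pos']; T=T@m['tool_from_camera']
P=pts(POSE)
for t in HP: print(t,[(np.round(d['point'],1).tolist(),round(d['confidence'],2)) for d in arm.tip_of('wrist',t)[:1]],np.round(proj(m,P[t],T),1))
E
```

```text
time: 3.77
ee_pos: [501.1, -212.4, 331.4]
eef_rot: [0.0, 0.095, 0.995, -0.001]
ft_force: [-0.3, -0.2, 1.1]
gripper_width: 0.2
t 3.7667 pos [ 501.1 -212.4  331.4] F [-0.3 -0.2  1.1] T [ 0.01  0.05 -0.05] w 0.2 q [-0.21  0.25  0.66  1.65 -0.16  1.29  1.86]
shift first (units) [0.06 0.06 1.  ] then twist [-0.2  0.1 -0.3] shift after twist [0.06 0.06 1.  ]
press_pad [] [[258.7 172.1]]
left_slot [([333.6, 189.2], 0.86)] [[330.3 193.3]]
right_slot [([189.8, 184.9], 0.9)] [[187.5 194. ]]
cover_hinge [([263.7, 240.9], 0.57)] [[259.2 244.1]]
```

View pics/wrist1.png

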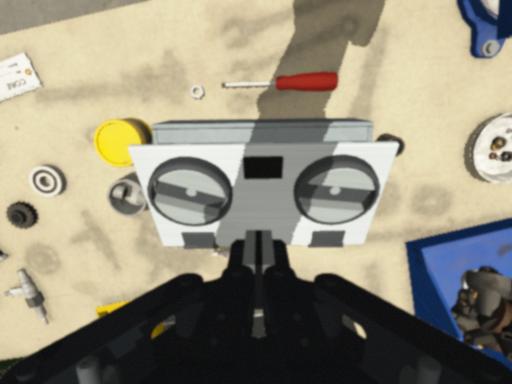

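The wrist view shows the pad at (263,167), the left slot at (336,191) nearly side to side, and the right slot at (190,189) already turned clockwise by about 12°. I'll refit using this view too.

```bash
python3 - <<'E'
from h import *
obs={'scene':{'press_pad':(229.3,183.2),'left_slot':(269.6,173.7),'right_slot':(207.6,222.2),'cover_hinge':(267.7,235.8),'gearcase':(243.4,225.3)},
'side':{'press_pad':(285,154.8),'left_slot':(256.1,170.4),'right_slot':(292.8,143.1),'gearcase':(269.5,207.8)},
'wrist':{'press_pad':(263.3,167.3),'left_slot':(333.6,189.2),'right_slot':(189.8,186),'cover_hinge':(263.7,240.9)}}
M={n:arm.camera_model(n) for n in obs}
s=arm.state(); w,x,y,z=s['eef_rot']; T=np.eye(4); T[:3,:3]=Ro.from_quat([x,y,z,w]).as_matrix(); T[:3,3]=s['ee_pos']; T=T@M['wrist']['tool_from_camera']
def f(p,full=False):
    P=pts(p); r=[]
    for n in obs:
        for k,v in obs[n].items(): r.append(proj(M[n],P[k],T if n=='wrist' else None)[0]-v)
    r=np.array(r); return r if full else r.ravel()
s=least_squares(f,POSE,loss='soft_l1',f_scale=2); print(s.cost,np.round(s.x,3)); print(np.round(f(s.x,True),1).tolist())
E
```

```text
58.87802114137831 [ 5.37503e+02 -2.09178e+02 -2.00000e-01  4.15000e-01]
[[1.0, -4.2], [-0.3, -5.4], [0.8, -5.9], [2.2, -3.1], [0.9, -4.4], [1.6, 1.5], [-1.8, 3.4], [0.2, 2.7], [0.4, 1.3], [-2.5, 0.1], [-1.9, 1.2], [-1.3, 2.4], [-4.9, 0.4]]
```

```bash
python3 -m handwheel '[{"dp":[0.1,0.1,0.8],"twist":[0,0,0]},{"dp":[0,0,0.9],"twist":[0,0,0]},{"dp":[0,0,0.9],"twist":[0,0,0]},{"dp":[0,0,0.9],"twist":[0,0,0]},{"dp":[0,0,0.9],"twist":[0,0,0]},{"dp":[0,0,0.8],"twist":[0,0,0]},{"dp":[0,0,0.7],"twist":[0,0,0]},{"dp":[0,0,0.4],"twist":[0,0,0]},{"dp":[0,0,0],"twist":[0,0,0]}]'
python3 - <<'E'
from h import *
need(W([-143,0,13],.421),AZ); save('wrist','wrist2');save('side','side2')
E
```

```text
time: 4.77
ee_pos: [498.1, -203.0, 172.2]
eef_rot: [-0.002, 0.092, 0.996, 0.0]
ft_force: [-0.1, 0.5, -0.0]
gripper_width: 0.2
t 4.7667 pos [ 498.1 -203.   172.2] F [-0.1  0.5 -0. ] T [ 0.04  0.04 -0.01] w 0.2 q [-0.15  0.39  0.59  1.89 -0.27  0.94  1.95]
shift first (units) [-0.24 -0.29  0.67] then twist [ 0.  -0.2  0.1] shift after twist [-0.24 -0.29  0.67]
```

View pics/wrist2.png

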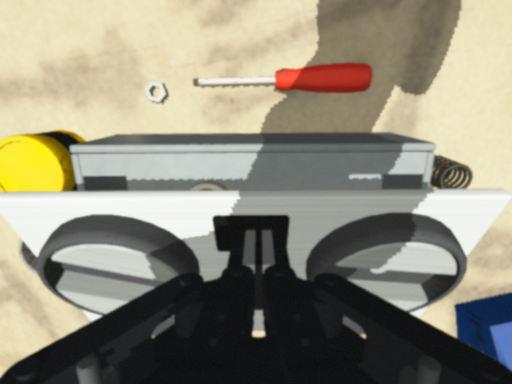

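View pics/side2.png

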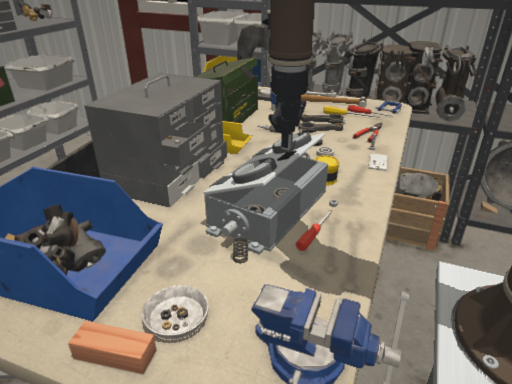

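The pad is at columns 214–288 and rows from 214, with the fingertips at about column 259. They need to go about 4 mm to -y. Pressing along the arc now.

```bash
python3 -m handwheel '[{"dp":[0,-0.16,0.2],"twist":[0,0,0]},{"dp":[0.03,0,0.3],"twist":[0,0,0]},{"dp":[0.08,0,0.3],"twist":[0,0,0]},{"dp":[0.12,0,0.3],"twist":[0,0,0]},{"dp":[0.12,0,0.3],"twist":[0,0,0]},{"dp":[0.1,0,0.3],"twist":[0,0,0]},{"dp":[0.06,0,0.3],"twist":[0,0,0]},{"dp":[0,0,0],"twist":[0,0,0]}]'
python3 - <<'E'
from h import *
need(W([-143,0,13]),AZ); save('wrist','wrist3')
E
```

```text
time: 5.53
ee_pos: [484.2, -205.4, 122.0]
eef_rot: [-0.002, 0.093, 0.996, 0.0]
ft_force: [-0.5, -0.3, 0.3]
gripper_width: 0.2
t 5.5333 pos [ 484.2 -205.4  122. ] F [-0.5 -0.3  0.3] T [ 0.06  0.   -0.  ] w 0.2 q [-0.12  0.44  0.56  1.97 -0.31  0.82  2.01]
shift first (units) [-0.06 -0.09  0.96] then twist [ 0.  -0.2 -0. ] shift after twist [-0.05 -0.09  0.96]
```

View pics/wrist3.png

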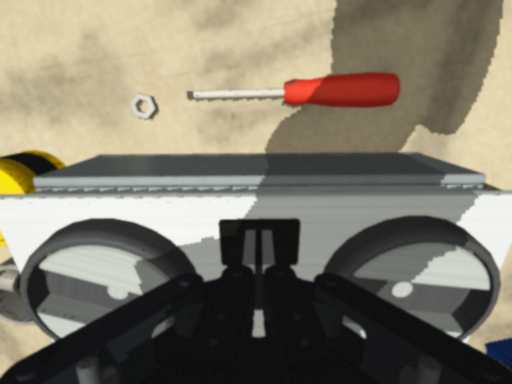

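The pad spans columns 220–299 and is centred under the tip at column 259, and the cover has come down with it. I'll go on down.

```bash
python3 -m handwheel '[{"dp":[0,0,0.3],"twist":[0,0,0]},{"dp":[0,0,0.3],"twist":[0,0,0]},{"dp":[0,0,0.2],"twist":[0,0,0]},{"dp":[0,0,0.1],"twist":[0,0,0]},{"dp":[0,0,0],"twist":[0,0,0]}]'
python3 -m handwheel '[{"dp":[0,0,0.08],"twist":[0,0,0]},{"dp":[0,0,0.04],"twist":[0,0,0]},{"dp":[0,0,0],"twist":[0,0,0]}]'
```

```text
time: 6.0
ee_pos: [485.4, -205.9, 100.5]
eef_rot: [-0.001, 0.093, 0.996, 0.0]
ft_force: [0.0, -0.4, 0.2]
gripper_width: -0.0
time: 6.25
ee_pos: [485.9, -206.1, 98.3]
eef_rot: [0.0, 0.093, 0.996, -0.0]
ft_force: [0.5, 0.3, 1.4]
gripper_width: 0.2
```

```bash
python3 -m handwheel '[{"dp":[0,0,0.06],"twist":[0,0,0]},{"dp":[0,0,0.04],"twist":[0,0,0]},{"dp":[0,0,0],"twist":[0,0,0]}]'
python3 - <<'E'
from h import *
save('wrist','wrist4')
E
```

```text
time: 6.5
ee_pos: [486.0, -206.2, 97.9]
eef_rot: [0.001, 0.093, 0.996, 0.001]
ft_force: [-8.5, 4.0, 30.7]
gripper_width: 0.3
```

View pics/wrist4.png

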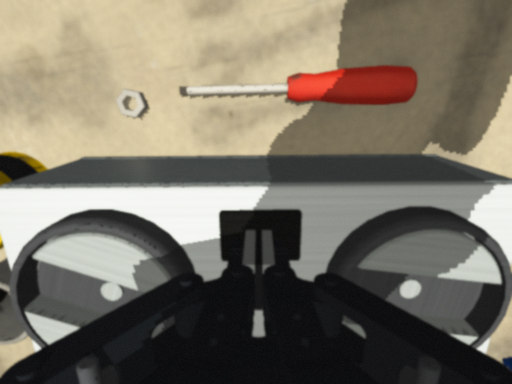

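The cover is hard against its stop: the tip is at z 97.9 and the force has risen to 30 N. I'll rise and measure the fasteners with the cover shut.

```bash
python3 -m handwheel '[{"dp":[0,0,-0.2],"twist":[0,0,0]},{"dp":[0,0,-0.9],"twist":[0,0,0]},{"dp":[0,0,-1],"twist":[0,0,0]},{"dp":[0,0,-1],"twist":[0,0,0]},{"dp":[0,0,-1],"twist":[0,0,0]},{"dp":[0.3,0,-1],"twist":[0,0,0]},{"dp":[0,0,-0.6],"twist":[0,0,0]},{"dp":[0,0,0],"twist":[0,0,0]},{"dp":[0,0,0],"twist":[0,0,0]}]' 0.4
cat >> h.py <<'E'
def wristT(s=None):
    s=s or arm.state(); w,x,y,z=s['eef_rot']; T=np.eye(4); T[:3,:3]=Ro.from_quat([x,y,z,w]).as_matrix(); T[:3,3]=s['ee_pos']; return T@arm.camera_model('wrist')['tool_from_camera']
E
python3 - <<'E'
from h import *
obs={}; M={}
s=arm.state();T=wristT(s); print(np.round(s['ee_pos'],1),s['gripper_width'])
for n in ['wrist','scene','side']:
    save(n,n+'5'); M[n]=arm.camera_model(n)
    obs[n]={}
    for t in ['press_pad','left_slot','right_slot','cover_hinge']:
        d=arm.tip_of(n,t)
        if d and d[0]['confidence']>.5: obs[n][t]=d[0]['point']; print(n,t,np.round(d[0]['point'],1),round(d[0]['confidence'],2))
def f(p,ns,full=False):
    P=pts([p[0],p[1],p[2],0]); r=[]
    for n in ns:
        for k,v in obs[n].items(): r.append(proj(M[n],P[k],T if n=='wrist' else None)[0]-v)
    r=np.array(r); return r if full else r.ravel()
for ns in (['wrist'],['scene','side'],['scene'],['side'],['wrist','scene','side']):
    q=least_squares(f,POSE[:3],args=(ns,),loss='soft_l1',f_scale=2); print(ns,q.cost,np.round(q.x,3)); print(np.round(f(q.x,ns,True),1).tolist())
E
```

```text
time: 7.3
ee_pos: [479.0, -204.7, 239.0]
eef_rot: [0.001, 0.092, 0.996, 0.0]
ft_force: [-1.4, 0.0, -0.7]
gripper_width: 34.3
[ 479.  -204.7  239. ] 34.25754173155488
wrist press_pad [257.7 179.8] 0.64
wrist left_slot [340.1 212.7] 0.87
wrist right_slot [176.2 206.9] 0.78
wrist cover_hinge [260.  294.1] 0.67
scene press_pad [226.  192.7] 0.92
scene right_slot [262.2 176.9] 0.68
scene cover_hinge [268.2 235.9] 0.84
side press_pad [292.4 177.8] 0.97
side left_slot [258.9 193.1] 0.96
side cover_hinge [238.5 170.4] 0.68
['wrist'] 6.936854009904801 [ 5.37073e+02 -2.14351e+02 -2.02000e-01]
[[1.3, -0.0], [0.3, -1.2], [0.0, 2.2], [-3.1, -0.5]]
['scene', 'side'] 206.71295703743556 [ 5.41570e+02 -2.12915e+02 -1.91000e-01]
[[0.8, -4.1], [-55.3, 45.6], [2.5, -1.1], [-1.2, 1.7], [0.2, -1.1], [1.3, -1.5]]
['scene'] 199.98108448499588 [ 5.40809e+02 -2.08956e+02 -2.90000e-01]
[[3.6, -7.0], [-55.9, 40.6], [0.3, -0.3]]
['side'] 2.7701663792088222 [ 5.42078e+02 -2.10964e+02 -1.54000e-01]
[[-1.2, 1.7], [1.1, -0.5], [0.0, -0.7]]
['wrist', 'scene', 'side'] 218.680852704367 [ 5.38055e+02 -2.13927e+02 -2.01000e-01]
[[1.8, 0.8], [0.8, -0.5], [0.6, 3.1], [-2.5, 0.1], [-0.5, -4.8], [-57.1, 44.7], [0.6, -1.4], [0.3, 1.9], [1.5, -1.1], [2.9, -1.6]]
```

View pics/wrist5.png

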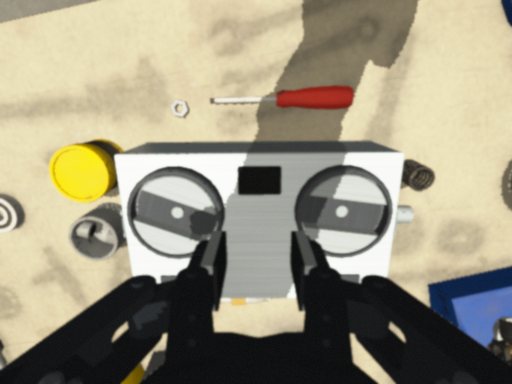

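The slot centre dots are at (177,212) and (342,212), and the bezels are clearly round. The right slot is tilted about 15° and the left about 5°. I'll locate the dots and slot directions exactly.

```bash
cat >> h.py <<'E'
def ray(px,z,T,m=None):
    m=m or arm.camera_model('wrist')
    u=cv2.undistortPoints(np.array(px,float).reshape(-1,1,2),np.array(m['intrinsics']),np.array(m['D']))[:,0]
    d=np.c_[u[:,0],-u[:,1],-np.ones(len(u))]@T[:3,:3].T; o=T[:3,3]
    return o+d*((z-o[2])/d[:,2])[:,None]
E
python3 - <<'E'
from h import *
T=wristT(); im=cv2.imread('pics/wrist5.png')
cv2.imwrite('pics/crop5.png',cv2.resize(im[155:270,115:400],None,fx=2.8,fy=2.8,interpolation=cv2.INTER_CUBIC))
P=ray([(177,212),(342,212),(259.5,180)],97,T); print(np.round(P,1),np.linalg.norm(P[0]-P[1]),(P[0]+P[1])/2, np.degrees(np.arctan2(*(P[1]-P[0])[[1,0]])))
Q=ray([(175.3,212),(343,211.5)],111,T); print(np.round(Q,1),np.linalg.norm(Q[0]-Q[1]),Q.mean(0))
E
```

```text
[[ 497.6 -292.4   97. ]
 [ 529.2 -124.7   97. ]
 [ 479.8 -202.3   97. ]] 170.66140337880296 [ 513.40721017 -208.53161967   97.        ] 79.311956380631
[[ 492.7 -289.   111. ]
 [ 522.8 -126.9  111. ]] 164.85162982609543 [ 507.74590564 -207.92195228  111.        ]
```

View pics/crop5.png

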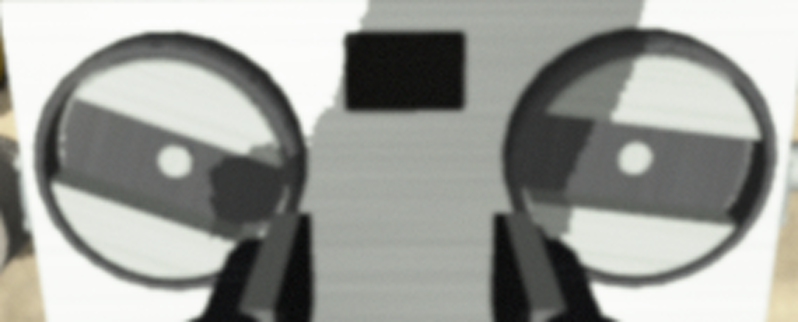

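```bash
python3 - <<'E'
from h import *
m=arm.camera_model('wrist'); Tt=np.array(m['tool_from_camera'])
print('TCP px',proj(m,[[0,0,0],[11,14,0],[11,-14,0],[11,0,0],[0,0,-142+0]],Tt))
# wrist4: in tool coords, pad plane z_tool=0
P=ray([(220,210),(300.5,210),(301,262),(219,262)],0,Tt); print(np.round(P,1))
im=cv2.imread('pics/wrist4.png'); cv2.imwrite('pics/crop4.png',cv2.resize(im[195:295,200:320],None,fx=6,fy=6,interpolation=cv2.INTER_CUBIC))
E
```

```text
TCP px [[ 255.92970123  245.92452128]
 [ 282.41724595  227.09437295]
 [ 229.31712158  227.14817738]
 [ 255.86869074  227.12337939]
 [ 244.9162161  1069.68339398]]
[[ 20.7 -18.5   0. ]
 [ 20.6  23.1   0. ]
 [ -9.8  24.7   0. ]
 [ -9.8 -20.3   0. ]]
```

View pics/crop4.png

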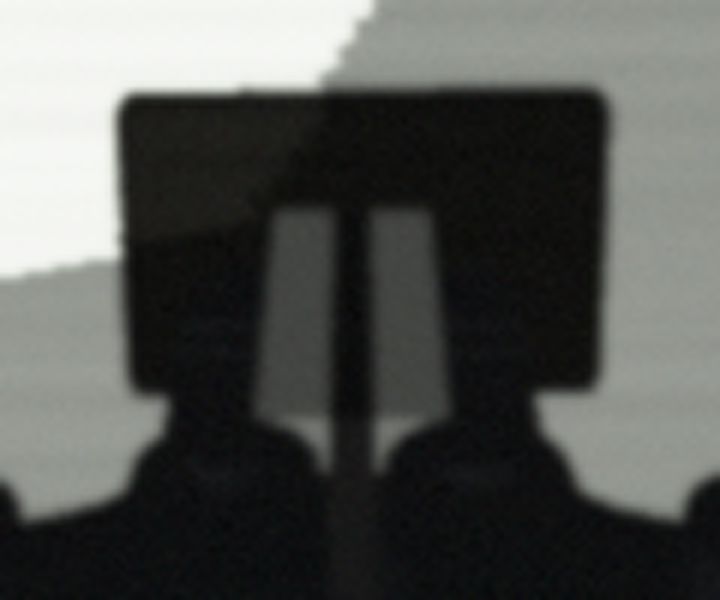

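The pad picture at contact gives the wrist camera's bias. Corrected, the left slot is at (528,-126.4), turned about 7°, and the right slot is at (496.4,-294), turned about 18°. I'll move over the left one first.

```bash
python3 - <<'E'
from h import *
need([528,-126.4,150],np.radians(72.3))
E
```

```text
t 8.05 pos [ 478.4 -204.7  238.3] F [ 0.3  0.4 -0.2] T [ 0.01 -0.01  0.  ] w 34.3 q [-0.2   0.28  0.64  1.85 -0.19  1.07  1.9 ]
shift first (units) [-1.37  3.45  3.53] then twist [0.  0.  7.1] shift after twist [-0.94  3.59  3.53]
```

```bash
python3 -m handwheel '[{"dp":[-0.34,0.86,0.2],"twist":[0,0,0]},{"dp":[-0.34,0.86,0.5],"twist":[0,0,0]},{"dp":[-0.34,0.86,0.7],"twist":[0,0,0]},{"dp":[-0.34,0.86,0.8],"twist":[0,0,0]},{"dp":[0,0,0.7],"twist":[0,0,3.5]},{"dp":[0,0,0.6],"twist":[0,0,3.6]},{"dp":[0,0,0],"twist":[0,0,0]},{"dp":[0,0,0],"twist":[0,0,0]}]'
python3 - <<'E'
from h import *
need([528,-126.4,100],np.radians(72.3)); save('wrist','wrist6')
E
```

```text
time: 8.72
ee_pos: [527.2, -126.6, 150.5]
eef_rot: [-0.001, 0.153, 0.988, -0.0]
ft_force: [-0.8, 0.4, 0.2]
gripper_width: 34.3
t 8.7167 pos [ 527.2 -126.6  150.5] F [-0.8  0.4  0.2] T [-0.01  0.03 -0.05] w 34.3 q [-0.3   0.43  0.59  1.91 -0.3   0.9   1.71]
shift first (units) [-0.03  0.02  2.02] then twist [-0.  -0.1  0.1] shift after twist [-0.03  0.02  2.02]
```

View pics/wrist6.png

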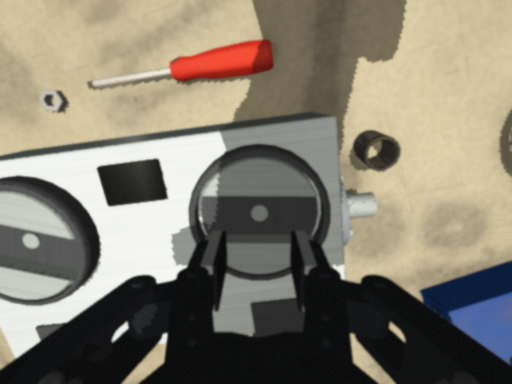

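The slot lies level in the picture with its dot at (260,213), midway between the fingers. I'll descend to just above it and check.

```bash
python3 -m handwheel '[{"dp":[0,0,0.5],"twist":[0,0,0]},{"dp":[0,0,0.5],"twist":[0,0,0]},{"dp":[0,0,0.3],"twist":[0,0,0]},{"dp":[0,0,0],"twist":[0,0,0]}]'
python3 - <<'E'
from h import *
need([528,-126.4,100],np.radians(72.3)); save('wrist','wrist7')
E
```

```text
time: 9.1
ee_pos: [527.3, -126.6, 118.0]
eef_rot: [-0.0, 0.154, 0.988, 0.0]
ft_force: [-0.2, 0.6, 0.0]
gripper_width: 34.3
t 9.1 pos [ 527.3 -126.6  118. ] F [-0.2  0.6  0. ] T [-0.03 -0.   -0.02] w 34.3 q [-0.27  0.47  0.57  1.94 -0.34  0.83  1.74]
shift first (units) [-0.02  0.01  0.72] then twist [ 0. -0.  0.] shift after twist [-0.02  0.01  0.72]
```

View pics/wrist7.png

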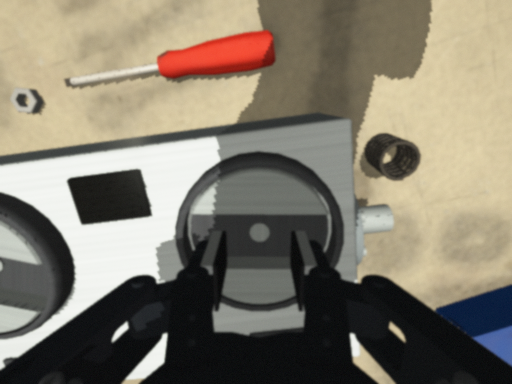

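The slot spans rows 214–268 and its dot heads for the tip line as the tool goes down, so it lines up. Inserting.

```bash
python3 -m handwheel '[{"dp":[0,0,0.3],"twist":[0,0,0]},{"dp":[0,0,0.2],"twist":[0,0,0]},{"dp":[0,0,0.15],"twist":[0,0,0]},{"dp":[0,0,0],"twist":[0,0,0]}]'
python3 - <<'E'
from h import *
need([528,-126.4,100],np.radians(72.3)); save('wrist','wrist8')
E
```

```text
time: 9.48
ee_pos: [527.3, -126.3, 101.4]
eef_rot: [-0.001, 0.154, 0.988, 0.0]
ft_force: [0.1, 0.0, 0.8]
gripper_width: 34.1
t 9.4833 pos [ 527.3 -126.3  101.4] F [0.1 0.  0.8] T [-0.04  0.05 -0.02] w 34.1 q [-0.26  0.49  0.55  1.96 -0.36  0.79  1.75]
shift first (units) [-0.03  0.01  0.05] then twist [-0.  -0.1 -0. ] shift after twist [-0.03  0.01  0.05]
```

View pics/wrist8.png

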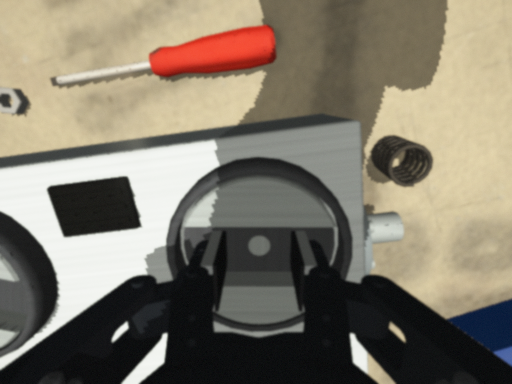

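The fingers are in the slot without contact. I'll go 2 mm deeper and turn.

```bash
python3 -m handwheel '[{"dp":[0,0,0.08],"twist":[0,0,0]},{"dp":[0,0,0],"twist":[0,0,4]},{"dp":[0,0,0],"twist":[0,0,4]},{"dp":[0,0,0],"twist":[0,0,4]},{"dp":[0,0,0],"twist":[0,0,4]},{"dp":[0,0,0],"twist":[0,0,4]},{"dp":[0,0,0],"twist":[0,0,4]},{"dp":[0,0,0],"twist":[0,0,4]},{"dp":[0,0,0],"twist":[0,0,4]},{"dp":[0,0,0],"twist":[0,0,4]},{"dp":[0,0,0],"twist":[0,0,4]}]'
python3 - <<'E'
from h import *
need([528,-126.4,100],np.radians(-20)); save('wrist','wrist9')
E
```

```text
time: 10.45
ee_pos: [528.5, -127.3, 100.5]
eef_rot: [0.001, 0.484, 0.875, -0.0]
ft_force: [1.5, -2.0, -0.3]
gripper_width: 34.3
t 10.45 pos [ 528.5 -127.3  100.5] F [ 1.5 -2.  -0.3] T [-0.45 -0.28  0.1 ] w 34.3 q [-0.39  0.54  0.75  1.97 -0.5   0.82  1.2 ]
shift first (units) [0.04 0.   0.02] then twist [ 0.1  0.1 52.1] shift after twist [ 0.03 -0.03  0.02]
```

View pics/wrist9.png

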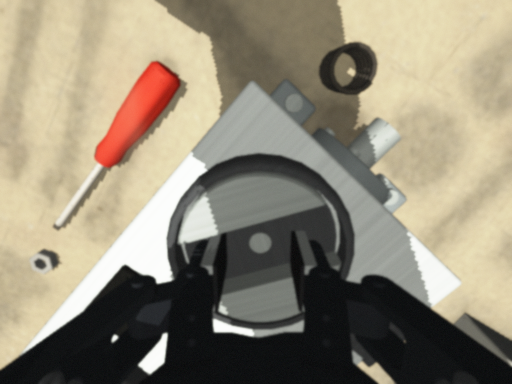

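It works: the slot follows, lagging about 12° in the play. Going on.

```bash
python3 -m handwheel '[{"dp":[0,0,0],"twist":[0,0,4]},{"dp":[0,0,0],"twist":[0,0,4]},{"dp":[0,0,0],"twist":[0,0,4]},{"dp":[0,0,0],"twist":[0,0,4]},{"dp":[0,0,0],"twist":[0,0,4]},{"dp":[0,0,0],"twist":[0,0,4]},{"dp":[0,0,0],"twist":[0,0,4]},{"dp":[0,0,0],"twist":[0,0,4]},{"dp":[0,0,0],"twist":[0,0,4]},{"dp":[0,0,0],"twist":[0,0,4]},{"dp":[0,0,0],"twist":[0,0,4]},{"dp":[0,0,0],"twist":[0,0,4]},{"dp":[0,0,0],"twist":[0,0,0]}]'
python3 - <<'E'
from h import *
need([528,-126.4,100],np.radians(-20)); save('wrist','wrist10')
E
```

```text
time: 11.58
ee_pos: [528.0, -126.7, 100.2]
eef_rot: [0.0, 0.798, 0.603, -0.0]
ft_force: [-0.8, -1.6, 0.3]
gripper_width: 34.4
t 11.5833 pos [ 528.  -126.7  100.2] F [-0.8 -1.6  0.3] T [-0.04 -0.09 -0.03] w 34.4 q [-0.52  0.63  0.99  1.97 -0.68  0.9   0.54]
shift first (units) [ 0.01 -0.    0.01] then twist [0.  0.  4.2] shift after twist [ 0.01 -0.    0.01]
```

View pics/wrist10.png

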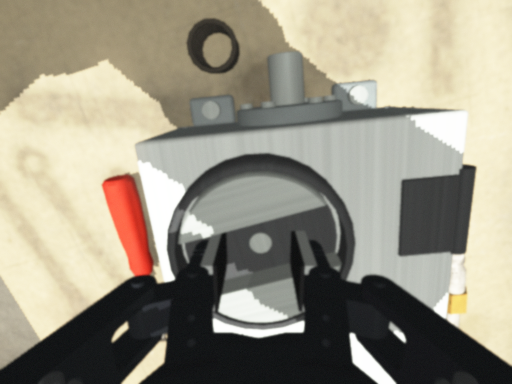

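```bash
python3 -m handwheel '[{"dp":[0,0,0],"twist":[0,0,4]},{"dp":[0,0,0],"twist":[0,0,4]},{"dp":[0,0,0],"twist":[0,0,2]},{"dp":[0,0,0],"twist":[0,0,0]}]'
python3 - <<'E'
from h import *
need([528,-126.4,100],np.radians(-25)); save('wrist','wrist11')
E
```

```text
time: 11.97
ee_pos: [527.8, -126.4, 100.1]
eef_rot: [0.0, 0.846, 0.533, 0.0]
ft_force: [0.6, 0.4, 1.5]
gripper_width: 34.1
t 11.9667 pos [ 527.8 -126.4  100.1] F [0.6 0.4 1.5] T [-0.02 -0.18  0.04] w 34.1 q [-0.55  0.66  1.03  1.98 -0.71  0.93  0.41]
shift first (units) [0.   0.01 0.  ] then twist [ 0.  -0.  -0.6] shift after twist [0.   0.01 0.  ]
```

View pics/wrist11.png

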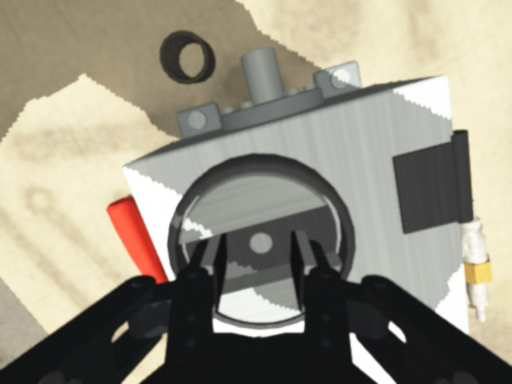

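The slot now looks parallel to the cover's end edge, about 13–14° in the picture. I'll press on a little to feel the stop.

```bash
python3 -m handwheel '[{"dp":[0,0,0],"twist":[0,0,2]},{"dp":[0,0,0],"twist":[0,0,2]},{"dp":[0,0,0],"twist":[0,0,0]}]'
python3 - <<'E'
from h import *
need([528,-126.4,100],np.radians(-29)); save('wrist','wrist12')
E
```

```text
time: 12.27
ee_pos: [527.7, -126.3, 100.1]
eef_rot: [-0.0, 0.864, 0.504, -0.0]
ft_force: [-0.2, 0.2, 2.6]
gripper_width: 34.0
t 12.2667 pos [ 527.7 -126.3  100.1] F [-0.2  0.2  2.6] T [ 0.01 -0.02  1.05] w 34.0 q [-0.55  0.67  1.05  1.98 -0.73  0.94  0.36]
shift first (units) [0.   0.01 0.  ] then twist [-0.   0.  -0.5] shift after twist [0.   0.01 0.  ]
```

View pics/wrist12.png

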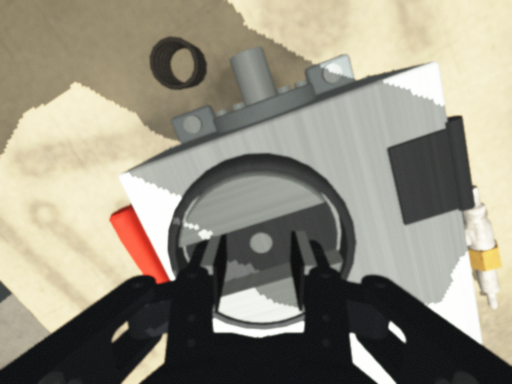

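The torque jumped to 1.05 N m, which is the stop. I'll ease back inside the play, lift out and go to the right slot.

```bash
python3 -m handwheel '[{"dp":[0,0,0],"twist":[0,0,-4]},{"dp":[0,0,0],"twist":[0,0,-4]},{"dp":[0,0,-0.4],"twist":[0,0,0]},{"dp":[0,0,-0.8],"twist":[0,0,0]},{"dp":[0,0,-0.9],"twist":[0,0,0]},{"dp":[0,0,-0.9],"twist":[0,0,0]},{"dp":[0,0,0],"twist":[0,0,0]}]'
python3 - <<'E'
from h import *
need([496.4,-294,165],np.radians(79.3-18))
E
```

```text
time: 12.9
ee_pos: [529.3, -127.7, 179.2]
eef_rot: [0.002, 0.828, 0.561, 0.002]
ft_force: [0.9, -1.3, 0.5]
gripper_width: 34.6
t 12.9 pos [ 529.3 -127.7  179.2] F [ 0.9 -1.3  0.5] T [-0.   -0.02 -0.02] w 34.6 q [-0.62  0.56  1.13  1.9  -0.58  1.06  0.37]
shift first (units) [-6.66  1.25  0.57] then twist [  0.3   0.1 -83.1] shift after twist [-2.04 -6.46  0.57]
```

```bash
python3 -m handwheel '[{"dp":[0,0,0],"twist":[0,0,-6]},{"dp":[0,0,0],"twist":[0,0,-6]},{"dp":[0,0,0],"twist":[0,0,-6]},{"dp":[0,0,0],"twist":[0,0,-6]},{"dp":[0,0,0],"twist":[0,0,-6]},{"dp":[0,0,0],"twist":[0,0,-6]},{"dp":[0,0,0],"twist":[0,0,-6]},{"dp":[0,0,0],"twist":[0,0,-6]},{"dp":[0,0,0],"twist":[0,0,-6]},{"dp":[0,0,0],"twist":[0,0,-6]},{"dp":[0,0,0],"twist":[0,0,-6]},{"dp":[0,0,0],"twist":[0,0,-6]},{"dp":[0,0,0],"twist":[0,0,-6]},{"dp":[0,0,0],"twist":[0,0,-5]}]'
python3 - <<'E'
from h import *
need([496.4,-294,165],np.radians(79.3-18))
E
```

```text
time: 14.07
ee_pos: [527.4, -126.6, 175.3]
eef_rot: [-0.0, 0.246, 0.969, 0.0]
ft_force: [-0.2, -0.2, -0.1]
gripper_width: 34.1
t 14.0667 pos [ 527.4 -126.6  175.3] F [-0.2 -0.2 -0.1] T [-0.   -0.01 -0.01] w 34.1 q [-0.38  0.41  0.71  1.89 -0.32  0.96  1.55]
shift first (units) [-2.11 -6.48  0.41] then twist [ 0.  -0.   0.2] shift after twist [-2.13 -6.47  0.41]
```

```bash
python3 -m handwheel '[{"dp":[-0.26,-0.81,0],"twist":[0,0,0]},{"dp":[-0.26,-0.81,0],"twist":[0,0,0]},{"dp":[-0.26,-0.81,0],"twist":[0,0,0]},{"dp":[-0.26,-0.81,0],"twist":[0,0,0]},{"dp":[-0.27,-0.81,0],"twist":[0,0,0]},{"dp":[-0.27,-0.81,0],"twist":[0,0,0]},{"dp":[-0.27,-0.81,0.4],"twist":[0,0,0]},{"dp":[-0.27,-0.81,0.4],"twist":[0,0,0]},{"dp":[0,0,0.5],"twist":[0,0,0]},{"dp":[0,0,0],"twist":[0,0,0]},{"dp":[0,0,0],"twist":[0,0,0]}]'
python3 - <<'E'
from h import *
need([496.4,-294,100],np.radians(79.3-18)); save('wrist','wrist13')
E
```

```text
time: 14.98
ee_pos: [495.8, -293.2, 142.1]
eef_rot: [-0.001, 0.248, 0.969, 0.0]
ft_force: [0.8, 0.3, 0.1]
gripper_width: 34.1
t 14.9833 pos [ 495.8 -293.2  142.1] F [0.8 0.3 0.1] T [-0.02  0.01  0.01] w 34.1 q [-0.03  0.51  0.68  1.84 -0.39  0.93  1.9 ]
shift first (units) [-0.04 -0.02  1.68] then twist [ 0.  -0.1 -0.1] shift after twist [-0.04 -0.02  1.68]
```

View pics/wrist13.png

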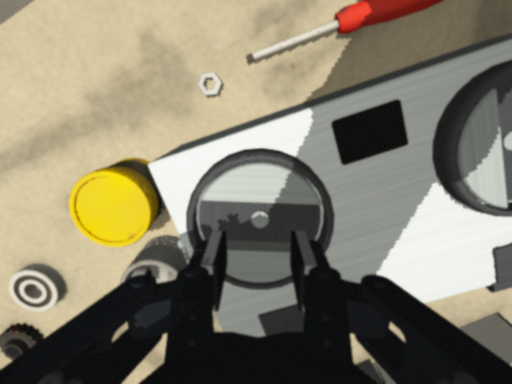

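The slot is level with its dot at (260,219), aligned as the left one was, and the left slot at the right edge now runs front to back. Inserting and starting the turn.

```bash
python3 -m handwheel '[{"dp":[0,0,0.5],"twist":[0,0,0]},{"dp":[0,0,0.5],"twist":[0,0,0]},{"dp":[0,0,0.3],"twist":[0,0,0]},{"dp":[0,0,0.2],"twist":[0,0,0]},{"dp":[0,0,0.15],"twist":[0,0,0]},{"dp":[0,0,0],"twist":[0,0,0]}]'
python3 - <<'E'
from h import *
need([496.4,-294,100],np.radians(79.3-18)); save('wrist','wrist14')
E
```

```text
time: 15.53
ee_pos: [495.9, -293.7, 100.4]
eef_rot: [-0.001, 0.248, 0.969, 0.0]
ft_force: [0.1, -0.4, 0.1]
gripper_width: 34.5
t 15.5333 pos [ 495.9 -293.7  100.4] F [ 0.1 -0.4  0.1] T [-0.03  0.02 -0.02] w 34.5 q [-0.    0.56  0.64  1.88 -0.44  0.85  1.93]
shift first (units) [-0.02 -0.    0.02] then twist [-0.  -0.1 -0. ] shift after twist [-0.02 -0.    0.02]
```

View pics/wrist14.png

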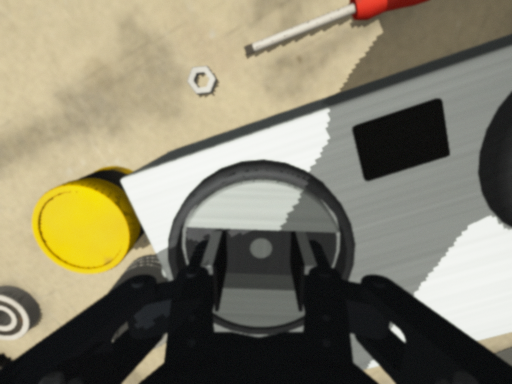

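```bash
python3 -m handwheel '[{"dp":[0,0,0],"twist":[0,0,4]},{"dp":[0,0,0],"twist":[0,0,4]},{"dp":[0,0,0],"twist":[0,0,4]},{"dp":[0,0,0],"twist":[0,0,4]},{"dp":[0,0,0],"twist":[0,0,4]},{"dp":[0,0,0],"twist":[0,0,4]},{"dp":[0,0,0],"twist":[0,0,4]},{"dp":[0,0,0],"twist":[0,0,4]},{"dp":[0,0,0],"twist":[0,0,4]},{"dp":[0,0,0],"twist":[0,0,4]},{"dp":[0,0,0],"twist":[0,0,4]}]'
python3 - <<'E'
from h import *
need([496.4,-294,100],np.radians(-28)); 
E
```

```text
time: 16.5
ee_pos: [496.8, -295.4, 102.1]
eef_rot: [0.001, 0.594, 0.804, -0.0]
ft_force: [-0.1, -2.6, -1.6]
gripper_width: 34.5
t 16.5 pos [ 496.8 -295.4  102.1] F [-0.1 -2.6 -1.6] T [-0.68 -0.04  0.08] w 34.5 q [-0.13  0.63  0.86  1.88 -0.6   0.91  1.32]
shift first (units) [0.06 0.   0.08] then twist [ 0.1  0.1 45.1] shift after twist [ 0.04 -0.04  0.08]
```

```bash
python3 -m handwheel '[{"dp":[0,0,0],"twist":[0,0,4]},{"dp":[0,0,0],"twist":[0,0,4]},{"dp":[0,0,0],"twist":[0,0,4]},{"dp":[0,0,0],"twist":[0,0,4]},{"dp":[0,0,0],"twist":[0,0,4]},{"dp":[0,0,0],"twist":[0,0,4]},{"dp":[0,0,0],"twist":[0,0,4]},{"dp":[0,0,0],"twist":[0,0,4]},{"dp":[0,0,0],"twist":[0,0,4]},{"dp":[0,0,0],"twist":[0,0,4]},{"dp":[0,0,0],"twist":[0,0,2]},{"dp":[0,0,0],"twist":[0,0,0]}]'
python3 - <<'E'
from h import *
need([496.4,-294,100],np.radians(-28)); save('wrist','wrist15')
E
```

```text
time: 17.5
ee_pos: [496.6, -293.8, 101.7]
eef_rot: [-0.0, 0.842, 0.539, 0.0]
ft_force: [0.2, 3.0, 1.9]
gripper_width: 34.0
t 17.5 pos [ 496.6 -293.8  101.7] F [0.2 3.  1.9] T [ 0.41  0.11 -0.02] w 34.0 q [-0.23  0.72  1.05  1.89 -0.75  0.99  0.74]
shift first (units) [-0.01 -0.    0.07] then twist [ 0.  -0.   3.2] shift after twist [-0.01 -0.    0.07]
```

View pics/wrist15.png

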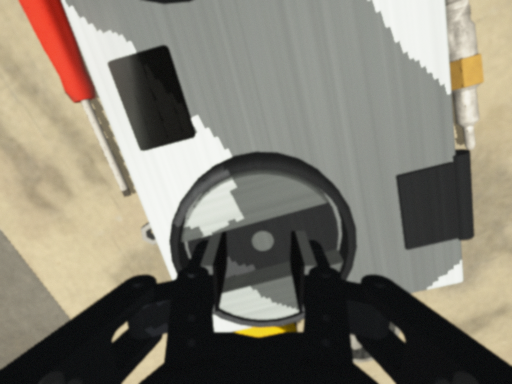

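The slot is nearly parallel to the end edge, and there is no stop torque yet. A few degrees more.

```bash
python3 -m handwheel '[{"dp":[0,0,0],"twist":[0,0,2]},{"dp":[0,0,0],"twist":[0,0,2]},{"dp":[0,0,0],"twist":[0,0,1]},{"dp":[0,0,0],"twist":[0,0,0]}]'
python3 - <<'E'
from h import *
need([496.4,-294,100],np.radians(-28))
E
```

```text
time: 17.88
ee_pos: [497.0, -293.7, 101.6]
eef_rot: [0.0, 0.864, 0.503, 0.0]
ft_force: [1.3, 3.5, 5.2]
gripper_width: 33.9
t 17.8833 pos [ 497.  -293.7  101.6] F [1.3 3.5 5.2] T [ 0.71 -0.08  0.79] w 33.9 q [-0.23  0.73  1.07  1.89 -0.77  1.    0.67]
shift first (units) [-0.02 -0.01  0.07] then twist [ 0.  -0.  -1.6] shift after twist [-0.02 -0.01  0.07]
```

The stop is reached: 0.79 N m at the same tool angle as on the left. Easing back, lifting out and checking.

```bash
python3 -m handwheel '[{"dp":[0,0,0],"twist":[0,0,-4]},{"dp":[0,0,0],"twist":[0,0,-4]},{"dp":[0,0,-0.4],"twist":[0,0,0]},{"dp":[0,0,-0.8],"twist":[0,0,0]},{"dp":[0,0,-1],"twist":[0,0,0]},{"dp":[0,0,-1],"twist":[0,0,0]},{"dp":[0,0,-1],"twist":[0,0,0]},{"dp":[0,0,-1],"twist":[0,0,0]},{"dp":[0,0,-1],"twist":[0,0,0]},{"dp":[0.3,0,0],"twist":[0,0,-6]},{"dp":[0.8,0,0],"twist":[0,0,-6]},{"dp":[0.8,0,0],"twist":[0,0,-6]},{"dp":[0.8,0,0],"twist":[0,0,-6]},{"dp":[0.8,0,0],"twist":[0,0,-6]},{"dp":[0,0,0],"twist":[0,0,0]},{"dp":[0,0,0],"twist":[0,0,0]}]'
python3 - <<'E'
from h import *
need([496.4,-294,100],np.radians(-28)); save('wrist','wrist16'); save('side','side16'); save('scene','scene16')
E
```

```text
time: 19.22
ee_pos: [508.5, -207.5, 256.9]
eef_rot: [0.0, 0.655, 0.756, 0.0]
ft_force: [-0.6, -0.6, 0.4]
gripper_width: 34.3
t 19.2167 pos [ 508.5 -207.5  256.9] F [-0.6 -0.6  0.4] T [-0.03 -0.01  0.02] w 34.3 q [-0.48  0.44  1.11  1.78 -0.43  1.19  0.9 ]
shift first (units) [-3.36 -0.98  6.27] then twist [ 0.  -0.  36.2] shift after twist [-3.28  1.2   6.28]
```

View pics/wrist16.png

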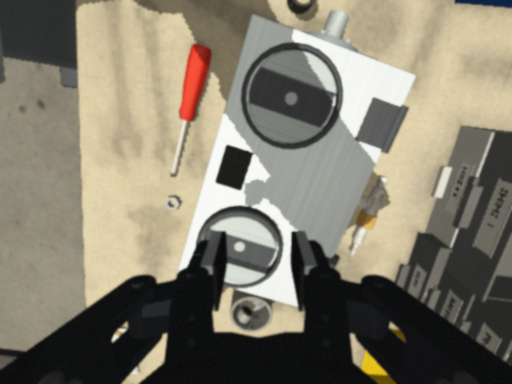

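View pics/side16.png

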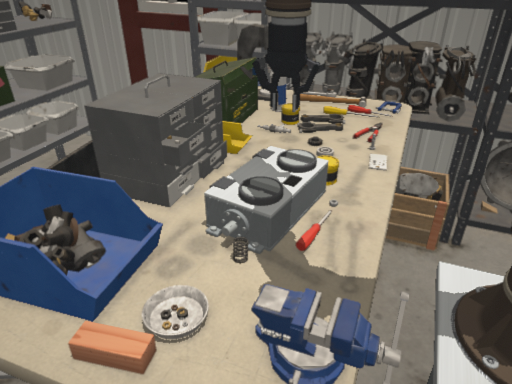

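The cover is flat and the bystanders look unmoved. I'll measure both slot angles against the cover edges.

```bash
python3 - <<'E'
import cv2
im=cv2.imread('pics/wrist16.png')
cv2.imwrite('pics/c16.png',cv2.resize(im[10:310,175:420],None,fx=2,fy=2,interpolation=cv2.INTER_CUBIC)[:600])
E
```

```text
(no output)
```

View pics/c16.png

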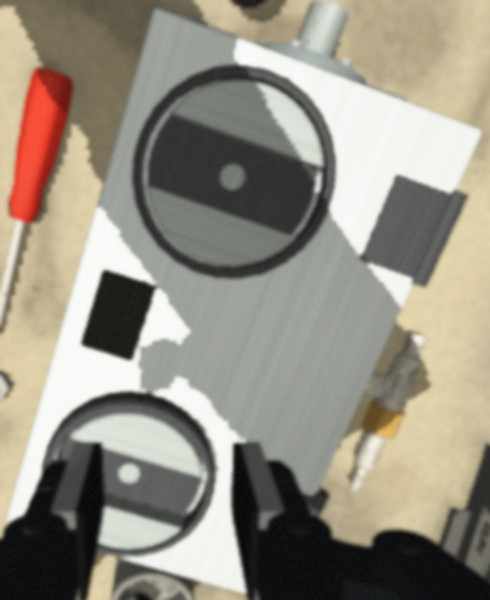

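Both slots run parallel to the cover's end edges: about 19–20° against 20.6° on the left, and about 17° against 16–18° on the right. The cover lies flat and the gripper is clear at z 257, so I'm handing in.

```bash
python3 - <<'E'
from h import *
a=cv2.imread('pics/scene0.png');
for t in ['piston','grease_tin','screwdriver','nut','injector','spring']:
    d=arm.tip_of('side',t); print(t,[(np.round(x['point'],1).tolist(),round(x['confidence'],2)) for x in d[:1]])
print(arm.state()['ft_force']); print(arm.sign_off())
E
```

```text
piston []
grease_tin [([325.0, 179.0], 0.79)]
screwdriver [([320.2, 230.5], 0.92)]
nut [([332.6, 204.5], 0.62)]
injector []
spring [([241.3, 255.9], 0.74)]
[ 0.64822217 -0.04841761  0.27679343]
the job is handed in; nothing more can be done
None
```

I pressed the cover fully shut, then turned both fasteners clockwise to their stops, left first, with two slightly opened fingers in the slot. I handed the job in at about 20 s of the 54 s allowed; no verdict is reported.

**Cover:** the pad stopped hard at z 97.9 mm (98 mm is shut) with about 31 N on the fingertips, before either fastener was turned. In the last pictures the cover lies flat.

**Fasteners:** turning torque rose to 1.05 N m on the left and 0.79 N m on the right, at the same tool angle. Both slots then ran parallel to the cover's end edges to within about 3°. The right one was harder to read because a finger partly hid it.

**Clearance and bystanders:** the gripper was 257 mm up, reading less than 1 N, and touching nothing. The tin, screwdriver, nut and spring look unmoved in the before and after pictures. The detector did not report the piston or injector in the final side view, so I checked those only by eye in the wrist picture.

**Disagreement:** the wrist camera differed from the fixed cameras by several mm on the gearbox position. I corrected for this using the picture taken when the fingertips touched the pad, and both slots were entered without contact.

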